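# Pull the slide tray out to its stop with the pull hook

### The job

Take the orange-handled pull hook from its stand, put its foot down through the finger hole of the blue slide tray, and gently pull the tray out of the white cabinet until you feel it come up against its end stop; keep it pulled firmly but softly against the stop for about a second. Then unhook, leaving the tray out, and put the hook back upright in its stand. Touch the tray only with the hook, never tug or press hard on it, and leave the petri dish, dropper bottle and marker where they are.

Things in the scene. Friction and masses are not known exactly. Their poses are not given: they have to be found in the camera images.
- hook_grip (a point): centre of the pull hook's orange handle (upright square bar 18 x 18 x 54 mm; grasp from above on opposite sides). Tool axes: z up, the foot points along -x. Heights from its lowest point: foot 0 to 8 mm, round 8 mm steel shank to 36, round collar (36 mm across) 36 to 40, handle 40 to 94; this point at 67. 0.07 to 0.12 kg
- hook_tip (a point): point on the hook's shank axis at half the foot's height: 4 mm above the tool's lowest point, 63 mm below hook_grip, same axes. The round foot, 8 mm thick, reaches to 10 mm from the shank axis along the tool's -x (foot and shank together 14 mm long, 8 mm wide)
- stand_hole (a point): on the hook's fixed stand (80 x 80 mm): where the shank axis belongs, on the upper face of its aluminium top plate, 44 mm above the worktop; z up. The opening, 22 mm along x, 18 mm along y, is centred 3 mm from here along -x. Seated, the hook hangs by its collar, foot along the stand's -x, hook_tip 32 mm below this point
- cabinet: fixed white cabinet, 150 mm deep, 160 mm wide, 66 mm high; origin at the centre of its underside on the worktop, z up, its front with the blue tray faces along its -x (about towards the robot) and the tray slides out along its -x
- tray_hole (a point): centre of the round 24 mm finger hole in the blue tray's level pull tab (6 mm thick, this point at mid-thickness, 47 mm above the worktop, free below). Tab 50 mm wide, from the tray's front panel (150 mm wide, top at 62 mm), 24 mm behind this point, to 22 mm before it. Axes are the cabinet's; it moves with the tray
- tray (a joint): how far the blue slide tray is out, m: 0 shut, grows as it slides out along the cabinet's -x; starts at 0 to 0.012. About 1 N of drag; stays where left. The end stop, a rubber buffer hidden in the cabinet, is met somewhere between 0.060 and 0.100: it can only be felt; past it the force rises by about 4 N per mm
- petri_dish: bystander: clear petri dish, 61 mm across, 15 mm high, lying near the cabinet's left front; origin at the centre of its underside
- dropper_bottle: bystander: white dropper bottle with green cap, 27 mm across, 86 mm tall, standing near the cabinet's right front; origin at the centre of its underside
- red_marker: bystander: red felt marker, 131 mm long, 15 mm thick, lying beyond the stand; origin at the centre of its underside

How it is judged:
On the way, in this order (a step that is already met when the one before it is completed fails the run):
1. the hook's foot is down through the tray's finger hole (below the tab), the tray not yet pulled out (horizontal distance between hook_tip and tray_hole below 0.014 m and z of hook_tip in the frame of tray_hole below -0.005 m and value of joint tray below 0.05 m), for 0.1 s.
2. the tray is out more than 56 mm and the hook in its hole pulls it against the stop with more than 3 N for 0.25 s (value of joint tray above 0.056 m and contact force between hook and tray above 3 N and horizontal distance between hook_tip and tray_hole below 0.018 m and z of hook_tip in the frame of tray_hole below -0.003 m), for 0.25 s.
At the end, for the whole second after the job is handed in: the tray is still out more than 56 mm; the hook is back in its stand, released and at rest: its shank axis within 9 mm of its place, its foot at least 28 mm below the top plate's upper face (collar on the plate within 4 mm), upright within 0.12 rad (value of joint tray above 0.056 m and horizontal distance between hook_tip and stand_hole below 0.009 m and z of hook_tip in the frame of stand_hole below -0.028 m and angle between hook_tip's own z axis and vertical below 0.12 rad and linear speed of hook below 0.02 m/s); the robot touches nothing.
It fails at once if the hook presses or pulls on the tray with more than 15 N (contact force between hook and tray above 15 N).
It fails at once if the gripper touches the tray (contact force between any of the fingers, the arm and tray above 0.5 N).
It fails at once if the petri dish, the dropper bottle or the marker is moved by more than 15 mm (distance of any of petri_dish, dropper_bottle, red_marker from where it was at the start of the episode above 0.015 m).
It also fails if it takes over 64 s, if anything falls off the work surface, if the arm or the gripper's body presses on something with over 40 N, if the wrist force passes 120 N, or if a joint passes its speed limit or range.

### The arm

A 7-joint arm with a two-finger parallel gripper is mounted at the origin on a cart in front of the work surface, level with it; the furniture and walls round the work are solid. World frame = base frame: x ahead of the robot, y to its left, z up, the work surface at z = 0. Lengths are in m, angles in rad, forces in N, time in s.
With the tool pointing down it reaches from about 0.35 to 0.9 m from the base axis. Payload 8.1 kg.
Tool frame: the origin (TCP) lies midway between the tips of the shut fingers; the grasp point (between the pads) lies arm.tcp_to_grasp behind it (arm.tcp_to_grasp is the distance from the TCP to the grasp point, in m); z points along the fingers, y is the line along which they close (so a half turn about z gives the same grasp; the last joint's range is limited). The gripper opens to 92 mm and grips with 3 to 60 N. Pads are 19 mm wide; open, the fingers measure 130 mm over their backs; the gripper's body (75 mm by 190 mm) begins 47 mm behind the grasp point.
Start: joints at [1.065, 0.434, 0.025, 1.573, -0.012, 1.134, -0.075], TCP at [0.245, -0.575, 0.227] pointing down, gripper open.
Joint ranges: [-2.62, 2.62], [-0.44, 2.09], [-1.27, 1.32], [0.08, 2.57], [-1.32, 4.46], [0.12, 2], [-2.74, 2.74]. Speed limits (rad/s): [2.22, 2.22, 3.01, 3.01, 3.14, 3.14, 3.14].

### API

Orientations are given as a rotation vector (axis times angle).
In Python, from cell import observe, get_image, arm gives the robot as it stands. The module is installed in compiled form; this text tells all that it offers.
- The arm moves only by the tool drive_tool, never from a script. Its argument "steps" is a list of rows, each a list of 5 numbers: the closure, from 0 (fully open) to 1 (shut), then the shift along the world's x, y, z in mm, then the turn about the world's z in rad. In form: [[hand, x, y, z, roll], ...]. A call has 1 to 20 rows; each row shifts and turns the commanded pose from where the row before left it; what a row does not reach is not made up. A row lasts 1/12 s, in which the tool goes at most 41.7 mm and 7.16 degrees, less where a joint would pass 70% of its speed; a pose out of reach is approached as far as the arm can. A call with a gripper value outside its range is refused whole. The fingers move at their own pace and stop on an object; "grip_force" is the grip in N (left out, the last holds). Time passes only in rows, so rows that do not move let the fingers close. It gives the time, the measured TCP pose, the force, the opening and the grip force at its end, in the units of the state.
- observe(): the state, without advancing time (a new reading comes with each control period).
- get_image(name): name is "scene" or "top" or "wrist"; returns a dict with "image" (400x640x3 uint8, red, green, blue), "vfov" (degrees; the focal length in pixels is half the picture's height over the tangent of half this angle, whatever the lens; pixels are square), "cx", "cy" (the principal point, pixels), "k1" (the pictures are not rectified: a ray, as slopes to the right and down, at radius r is drawn at 1 + k1 r^2 times it, then the intrinsics apply), "xyz" and "attitude" of the camera in the world. Camera axes: x right, y down, z forward; pixel columns grow to the right and rows downward; lengths in m; the calibration is good to about 2 mm. A picture is of the moment at which its call begins. There is no depth.
- arm.sign_off(): hands the job in; it is judged then, once.
The state is a dict: "clock": time; "joints": joint angles; "dq": joint speeds; "joint_efforts": joint torques, N m; "position": TCP position; "ee_rot": TCP orientation; "force": force on the tool from outside, world axes, zero at the start; "ft_torque": the same for the moment, N m; "width": opening from 0.0 (shut) to 1.0 (fully open); "gripper_force": force on a finger pad.
Only numpy, scipy, OpenCV 4.12 (cv2) and the standard library are available. Lean on these libraries where they do the work, as an engineer would, in place of code of your own. Each camera call takes 0.05 s, during which the arm holds its last target. There are 200 camera calls.

## Working session

There is one attempt and no reset: what is moved stays moved. The work goes in short steps, Python scripts to look and compute and a tool call to move; the robot and the scene stay as the last step left them, time stands still between calls to the robot, and variables do not carry over. Pictures are saved under pics/ and viewed, at most 10 in all, crops included, and the job is handed in when it is done.

Besides the shell and the picture viewer there is one more tool, called after "Call:" as name(argument=value, ...) on one line, values as JSON. drive_tool: Moves the arm, as the interface text tells. Its arguments: {"type":"object","properties":{"steps":{"type":"array"},"grip_force":{"type":"number"}},"required":["steps"]}

```bash
mkdir -p pics
cat > h.py <<'E'
import numpy as np, cv2
from scipy.spatial.transform import Rotation as R
from cell import observe, get_image, arm
def cam(n,save=None):
    d=get_image(n)
    if save: cv2.imwrite('pics/'+save,d['image'][:,:,::-1])
    return d
def ray(d,u,v):
    f=200/np.tan(np.radians(d['vfov'])/2)
    K=np.array([[f,0,d['cx']],[0,f,d['cy']],[0,0,1]])
    p=cv2.undistortPoints(np.array([[[u,v]]],float),K,np.array([d['k1'],0,0,0,0.]))[0,0]
    a=np.array(d['attitude'],float)
    M=a if a.shape==(3,3) else (R.from_rotvec(a).as_matrix() if a.size==3 else R.from_quat(a).as_matrix())
    r=M@np.array([p[0],p[1],1]); return np.array(d['xyz'],float),r/np.linalg.norm(r)
def onz(d,u,v,z):
    o,r=ray(d,u,v); return o+r*(z-o[2])/r[2]
def tri(a,b):
    (o1,r1),(o2,r2)=ray(*a),ray(*b)
    s=np.linalg.lstsq(np.c_[r1,-r2],o2-o1,rcond=None)[0]
    p,q=o1+s[0]*r1,o2+s[1]*r2
    return (p+q)/2,np.linalg.norm(p-q)
E
python3 - <<'E'
from h import *
import pickle
D={}
for n in('scene','top','wrist'):
    d=cam(n,n+'0.png');D[n]=d
    print(n,{k:np.round(v,4).tolist() for k,v in d.items() if k!='image'})
pickle.dump(D,open('d0.pkl','wb'))
print(observe(),arm.tcp_to_grasp)
E
```

```text
scene {'vfov': 54.7372, 'cx': 317.4147, 'cy': 203.6509, 'k1': -0.0509, 'xyz': [0.2402, -0.4492, 0.8266], 'attitude': [-2.3705, 0.7211, -0.2525]}
top {'vfov': 56.4676, 'cx': 320.0174, 'cy': 198.4031, 'k1': -0.0058, 'xyz': [0.3921, 0.08, 0.9985], 'attitude': [-2.137, 2.1352, -0.221]}
wrist {'vfov': 65.7247, 'cx': 321.6412, 'cy': 197.3219, 'k1': 0.0112, 'xyz': [0.3118, -0.5459, 0.3847], 'attitude': [2.4249, -1.6022, -0.2218]}
{'clock': 0.15, 'joints': array([ 1.06536728,  0.43506305,  0.02497339,  1.57383618, -0.01157318,
        1.13399631, -0.07511728]), 'dq': array([-6.57643883e-04, -4.73128009e-04,  9.92483197e-04, -2.99064890e-03,
       -6.14038881e-05,  4.87607068e-04, -5.13783036e-04]), 'joint_efforts': array([ 2.25405704e-03, -6.68256855e+01,  9.86011997e-01, -3.14692891e+01,
       -6.05470268e-02,  3.92768020e-02,  1.25361717e-04]), 'position': array([ 0.24482354, -0.5746613 ,  0.22614526]), 'ee_rot': array([-3.07702744e+00, -6.28159461e-01,  5.62314940e-04]), 'force': array([-0.33805746,  0.40763385, -0.57998201]), 'ft_torque': array([ 0.00245085,  0.00586237, -0.01586004]), 'gripper_force': 0.0, 'width': 1.0005249427396803} 0.0188
```

View pics/scene0.png

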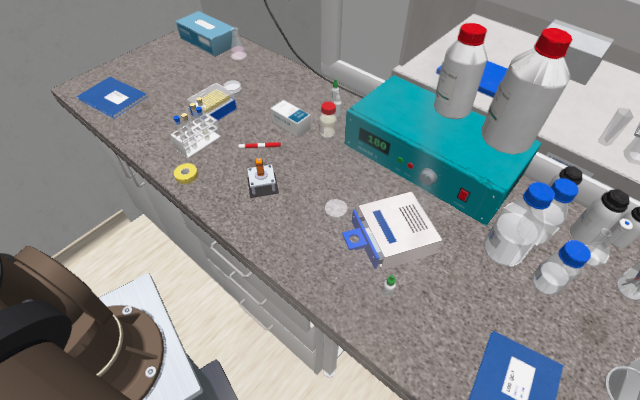

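View pics/top0.png

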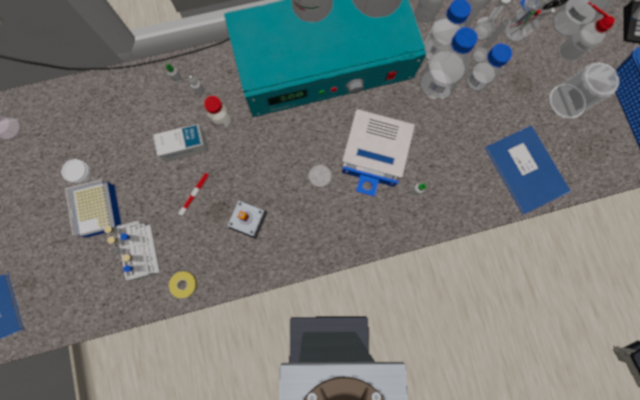

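The scene view shows the hook and stand at about (260,175), the blue tab at (354,238) and the cabinet at (400,230). In the top view the handle is at (243,216), the stand at (246,219), the tab hole at (368,185), the dish at (320,176), the bottle at (421,187) and the marker at (194,194).

Run:
```python
from h import *
import pickle
D=pickle.load(open('d0.pkl','rb'))
def blobs(d,lo,hi,box):
    x0,y0,x1,y1=box
    hsv=cv2.cvtColor(d['image'],cv2.COLOR_RGB2HSV)
    m=np.zeros(hsv.shape[:2],np.uint8); m[y0:y1,x0:x1]=cv2.inRange(hsv,lo,hi)[y0:y1,x0:x1]
    return m
S,T=D['scene'],D['top']
ms=blobs(S,(5,140,90),(20,255,255),(245,145,280,200)); mt=blobs(T,(5,140,90),(20,255,255),(225,200,265,240))
for n,m in(('s',ms),('t',mt)):
    y,x=np.nonzero(m); print(n,len(x),x.min(),x.max(),y.min(),y.max(),x.mean(),y.mean())
cs=np.array(np.nonzero(ms))[::-1].mean(1); ct=np.array(np.nonzero(mt))[::-1].mean(1)
print('handle tri',tri((S,*cs),(T,*ct)))
# hole in tab : interior contour
def hole(d,box):
    m=blobs(d,(105,120,60),(125,255,255),box)
    c,h=cv2.findContours(m,cv2.RETR_CCOMP,cv2.CHAIN_APPROX_NONE)
    out=[]
    for i,k in enumerate(c):
        if h[0][i][3]>=0 and len(k)>=5: M=k.reshape(-1,2); out.append((cv2.contourArea(k),((M.min(0)+M.max(0))/2).tolist()))
    return sorted(out)[::-1][:3]
hs=hole(S,(335,220,380,270)); ht=hole(T,(345,165,400,205)); print(hs,ht)
if hs and ht: print(tri((S,*hs[0][1]),(T,*ht[0][1])),onz(T,*ht[0][1],.047),onz(S,*hs[0][1],.047))
# crops
a=cv2.resize(S['image'][145:205,230:300],None,fx=5,fy=5,interpolation=2); b=cv2.resize(T['image'][190:250,215:285],None,fx=5,fy=5,interpolation=2)
c=cv2.resize(S['image'][190:300,330:440],None,fx=2.727,fy=2.727); e=cv2.resize(T['image'][100:210,330:440],None,fx=2.727,fy=2.727)
cv2.imwrite('pics/c1.png',np.vstack([np.hstack([a,b]),np.hstack([c,e,np.zeros((300,100,3),np.uint8)])])[:,:,::-1])
```

```text
s 100 255 263 158 175 259.38 166.7
t 39 238 246 212 219 242.74358974358975 215.6153846153846
handle tri (array([0.51777608, 0.25014898, 0.07821476]), np.float64(0.0010742396430049614))
[(75.5, [353.5, 238.5])] [(70.0, [367.0, 185.5])]
(array([ 0.60099141, -0.06483389,  0.05160025]), np.float64(0.001791378628285399)) [ 0.60287238 -0.06587725  0.047     ] [ 0.60221044 -0.06236007  0.047     ]
```

View pics/c1.png

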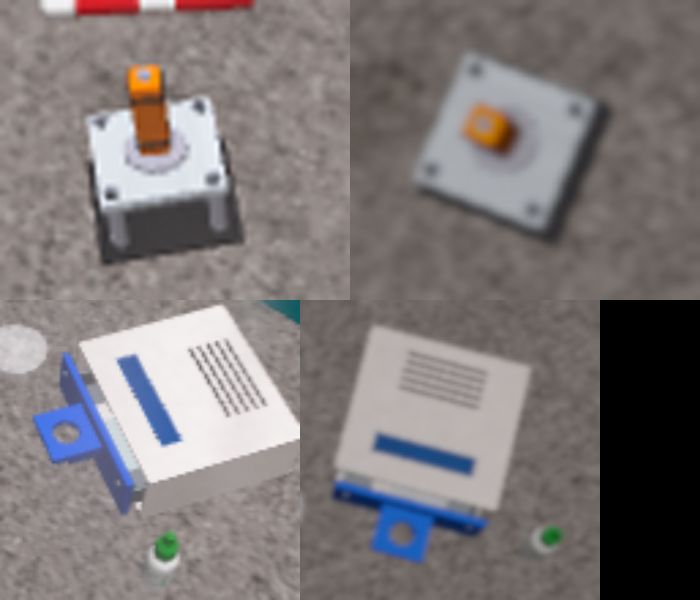

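The crop shows the upright handle, its round collar and the square plate, turned by about 19°. The tab hole is clear and the tray is nearly shut. Next I'll get the yaws and the wrist camera geometry.

Run:
```python
from h import *
import pickle
D=pickle.load(open('d0.pkl','rb')); T,S,W=D['top'],D['scene'],D['wrist']
q=lambda x,y,x0,y0,s:(x0+x/s,y0+y/s)
P=[onz(T,*q(x-350,y,215,190,5),.044)[:2] for x,y in((472,52),(605,97),(548,235),(415,187))]
P=np.array(P); print('plate',P.round(4),P.mean(0),[np.linalg.norm(P[i]-P[i-1]).round(4) for i in range(4)])
e=P[0]-P[3]; f=P[1]-P[2]; print('az',np.degrees(np.arctan2(*e[::-1])),np.degrees(np.arctan2(*f[::-1])))
print('collar',onz(T,*q(155,140,215,190,5),.044))
c=[(338,475),(375,325),(529,367),(498,508)]
C=np.array([onz(T,*q(x-300,y-300,330,100,2.727),.066)[:2] for x,y in c]); print('cab',C.round(4),C.mean(0))
for a,b in((0,1),(3,2)): e=C[b]-C[a]; print(np.linalg.norm(e),np.degrees(np.arctan2(*e[::-1])))
Rt=R.from_rotvec([-3.07702744e+00,-6.28159461e-01,5.6e-4]).as_matrix(); print('tool',Rt.round(3))
Rc=R.from_rotvec(W['attitude']).as_matrix(); print('cam fwd',Rc[:,2],'in tool',(Rt.T@Rc).round(3),Rt.T@(np.array(W['xyz'])-[.2448,-.5747,.2261]))
```

```text
plate [[0.5627 0.2664]
 [0.5393 0.1971]
 [0.4681 0.2243]
 [0.4925 0.2928]] [0.51566767 0.24511188] [np.float64(0.075), np.float64(0.0732), np.float64(0.0762), np.float64(0.0727)]
az -20.587018589409148 -20.904184343027456
collar [0.51682223 0.24775902 0.044     ]
cab [[ 0.6551 -0.0043]
 [ 0.8074 -0.0426]
 [ 0.7652 -0.1925]
 [ 0.6235 -0.1561]] [ 0.71278843 -0.0988791 ]
0.15706617560644198 -14.123050557846947
0.14631017319543727 -14.413510736108128
tool [[ 0.92   0.392 -0.001]
 [ 0.392 -0.92   0.001]
 [-0.    -0.001 -1.   ]]
cam fwd [-0.24856789 -0.10442254 -0.96296933] in tool [[ 0.    -0.963 -0.269]
 [ 1.     0.    -0.   ]
 [ 0.    -0.269  0.963]] [ 0.07287098 -0.00041814 -0.15858856]
```

Call:
drive_tool(steps=[[0, 12, 37, 0, 0.04], [0, 12, 37, 0, 0.04], [0, 12, 37, 0, 0.04], [0, 12, 37, 0, 0.04], [0, 12, 37, 0, 0.04], [0, 12, 37, 0, 0.04], [0, 12, 37, 0, 0.04], [0, 12, 37, 0, 0.04], [0, 12, 37, 0, 0.04], [0, 12, 37, 0, 0.04], [0, 12, 37, 0, 0.04], [0, 12, 37, 0, 0.04], [0, 12, 37, 0, 0.04], [0, 12, 37, 0, 0.04], [0, 12, 37, 0, 0.04], [0, 12, 37, 0, 0.04], [0, 12, 37, 0, 0.04], [0, 12, 37, 0, 0.04], [0, 12, 37, 0, 0.04], [0, 12, 37, 0, 0.04]], grip_force=30)

```text
clock: 1.82
position: [0.4851, 0.1667, 0.2267]
ee_rot: [2.589, 1.779, -0.0]
force: [1.0, -0.8, 0.0]
width: 1.0
gripper_force: 0.0
```

Call:
drive_tool(steps=[[0, 16, 30, 0, 0], [0, 16, 30, 0, 0], [0, 0, 22, 0, 0], [0, 0, 0, 0, 0], [0, 0, 0, 0, 0]])

```text
clock: 2.23
position: [0.5163, 0.2484, 0.2262]
ee_rot: [-2.587, -1.78, 0.002]
force: [0.4, -1.0, -0.7]
width: 0.998
gripper_force: 0.0
```

Run:
```python
from h import *
import pickle
d=cam('wrist','w1.png'); pickle.dump(d,open('w1.pkl','wb'))
o=observe(); print(o['clock'],o['position'],R.from_rotvec(o['ee_rot']).as_matrix().round(3),o['joints'].round(2))
```

```text
2.2833 [0.51661374 0.24674834 0.22625207] [[ 0.359  0.933 -0.001]
 [ 0.933 -0.359 -0.001]
 [-0.001 -0.001 -1.   ]] [-0.12  0.42 -0.58  1.67  0.25  1.13 -1.14]
```

View pics/w1.png

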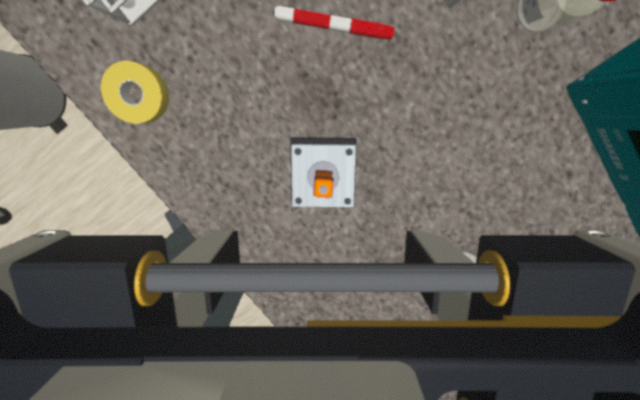

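The wrist view shows the plate spanning x 292–355 and y 143–207, square to the tool axes. The collar is centred near (322,176), the handle top is near (323,188), and the marker lies clear at the top.

Run:
```python
from h import *
import pickle
W=pickle.load(open('w1.pkl','rb')); D=pickle.load(open('d0.pkl','rb')); T,S=D['top'],D['scene']
hsv=cv2.cvtColor(W['image'],cv2.COLOR_RGB2HSV)
m=cv2.inRange(hsv,(3,140,60),(22,255,255)); m[:140]=0;m[215:]=0;m[:,:285]=0;m[:,365:]=0
bright=cv2.inRange(hsv,(3,140,190),(22,255,255))&m
for k in(m,bright):
    y,x=np.nonzero(k);print(len(x),x.min(),x.max(),y.min(),y.max(),x.mean(),y.mean())
y,x=np.nonzero(bright); tw=(x.min()+x.max())/2,(y.min()+y.max())/2
print('top face z=.102',onz(W,*tw,.102))
h2=cv2.cvtColor(T['image'],cv2.COLOR_RGB2HSV); b=cv2.inRange(h2,(5,140,200),(22,255,255)); b[:205]=0;b[225:]=0;b[:,:230]=0;b[:,255:]=0
y,x=np.nonzero(b); tt=(x.mean(),y.mean()); print(tt,tri((W,*tw),(T,*tt)))
g=cv2.inRange(hsv,(0,0,130),(180,45,255)); g[:130]=0;g[220:]=0;g[:,:280]=0;g[:,370:]=0
g=cv2.morphologyEx(g,cv2.MORPH_CLOSE,np.ones((15,15)))
c=max(cv2.findContours(g,0,1)[0],key=cv2.contourArea); r=cv2.minAreaRect(c); print(r)
print('plate',onz(W,*r[0],.044), [ (np.linalg.norm(onz(W,*a,.044)-onz(W,*b_,.044))).round(4) for a,b_ in zip(cv2.boxPoints(r),np.roll(cv2.boxPoints(r),1,0))])
cr=cv2.resize(W['image'][135:215,283:363],None,fx=7,fy=7,interpolation=2); cv2.imwrite('pics/c2.png',cr[:,:,::-1])
```

```text
352 314 332 171 196 323.10795454545456 183.5369318181818
234 314 332 179 196 322.95299145299145 187.55982905982907
top face z=.102 [0.51857078 0.25115312 0.102     ]
 ** On entry to DLASCL parameter number  4 had an illegal value
 ** On entry to DLASCL parameter number  4 had an illegal value
 ** On entry to DLASCL parameter number  4 had an illegal value
 ** On entry to DLASCL parameter number  4 had an illegal value
 ** On entry to DLASCL parameter number  5 had an illegal value
 ** On entry to DLASCL parameter number  4 had an illegal value<stdin>:12: RuntimeWarning: Mean of empty slice.
  ret = ret.dtype.type(ret / rcount)
Traceback (most recent call last):
  File "h.py", line 19, in tri
    s=np.linalg.lstsq(np.c_[r1,-r2],o2-o1,rcond=None)[0]
      ~~~~~~~~~~~~~~~^^^^^^^^^^^^^^^^^^^^^^^^^^^^^^^^
numpy.linalg.LinAlgError: SVD did not converge in Linear Least Squares
```

Run:
```python
from h import *
import pickle
W=pickle.load(open('w1.pkl','rb')); D=pickle.load(open('d0.pkl','rb')); T=D['top']
print(tri((W,323,187.5),(T,242,215)))
hsv=cv2.cvtColor(W['image'],cv2.COLOR_RGB2HSV)
g=cv2.inRange(hsv,(90,0,120),(135,90,255)); g[:130]=0;g[220:]=0;g[:,:280]=0;g[:,370:]=0
g=cv2.morphologyEx(cv2.morphologyEx(g,cv2.MORPH_OPEN,np.ones((3,3))),cv2.MORPH_CLOSE,np.ones((25,25)))
c=max(cv2.findContours(g,0,1)[0],key=cv2.contourArea); r=cv2.minAreaRect(c); print(r)
B=cv2.boxPoints(r);Q=np.array([onz(W,*a,.044) for a in B]);print('plate',onz(W,*r[0],.044),np.linalg.norm(Q-np.roll(Q,1,0),axis=1).round(4),np.degrees(np.arctan2(*(Q[2]-Q[1])[1::-1])))
print('box guess',onz(W,323.5,175.2,.044))
cr=cv2.resize(W['image'][135:215,283:363],None,fx=7,fy=7,interpolation=2); cv2.imwrite('pics/c2.png',cr[:,:,::-1])
```

```text
(array([0.5177873 , 0.24910566, 0.09306868]), np.float64(4.55365396898694e-05))
((323.0, 175.0), (62.0, 64.0), 90.0)
plate [0.51874401 0.25125565 0.044     ] [0.0708 0.0698 0.0707 0.0737] -109.25127496164144
box guess [0.51918625 0.25084262 0.044     ]
```

View pics/c2.png

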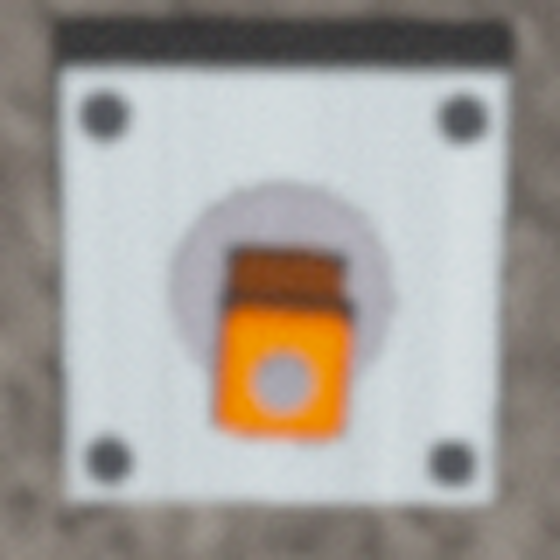

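The crop shows the collar centred on the plate within about 1 mm, with the handle square to the plate within about 3°. The handle is at about (0.518, 0.2505).

Call:
drive_tool(steps=[[0, 1.5, 3.5, -10, 0], [0, 0, 0, -30, 0], [0, 0, 0, -30, 0], [0, 0, 0, -25, 0], [0, 0, 0, -25, 0], [0, 0, 0, -20, 0], [0, 0, 0, -15, 0], [0, 0, 0, -10, 0], [0, 0, 0, -5, 0], [0, 0, 0, 0, 0], [0, 0, 0, 0, 0]])

```text
clock: 3.2
position: [0.5188, 0.2504, 0.0572]
ee_rot: [2.591, 1.777, 0.001]
force: [-0.3, -0.2, 0.0]
width: 0.999
gripper_force: 0.0
```

Call:
drive_tool(steps=[[1, 0, 0, 0, 0], [1, 0, 0, 0, 0], [1, 0, 0, 0, 0], [1, 0, 0, 0, 0], [1, 0, 0, 0, 0], [1, 0, 0, 0, 0], [1, 0, 0, 0, 0], [1, 0, 0, 0, 0], [1, 0, 0, 0, 0], [1, 0, 0, 0, 0], [1, 0, 0, 0, 0], [1, 0, 0, 0, 0]], grip_force=35)

```text
clock: 4.2
position: [0.5184, 0.2505, 0.0567]
ee_rot: [2.59, 1.778, -0.0]
force: [0.3, -0.2, -0.1]
width: 0.2
gripper_force: 35.0
```

Call:
drive_tool(steps=[[1, 0, 0, 5, 0], [1, 0, 0, 10, 0], [1, 0, 0, 20, 0], [1, 0, 0, 25, 0], [1, 0, 0, 25, 0], [1, 0, 0, 25, 0], [1, 0, 0, 20, 0], [1, 0, 0, 20, 0], [1, 0, 0, 0, 0], [1, 0, 0, 0, 0]])

```text
clock: 5.03
position: [0.5189, 0.2509, 0.2084]
ee_rot: [2.59, 1.777, 0.004]
force: [0.1, -0.3, -1.1]
width: 0.203
gripper_force: 35.0
```

Run:
```python
from h import *
import pickle
o=observe(); print(o['clock'],o['position'],o['force'],o['width'])
s=cam('scene');w=cam('wrist');t=cam('top'); pickle.dump((s,w,t),open('l1.pkl','wb'))
a=cv2.resize(s['image'][110:190,225:305],None,fx=5,fy=5,interpolation=2)
b=cv2.resize(w['image'][100:240,250:390],(400,400),interpolation=2)
cv2.imwrite('pics/l1.png',np.hstack([a,b])[:,:,::-1])
```

```text
5.0333 [0.5189347  0.25091568 0.20838586] [ 0.13478147 -0.33333133 -1.14683532] 0.20284582484849226
```

View pics/l1.png

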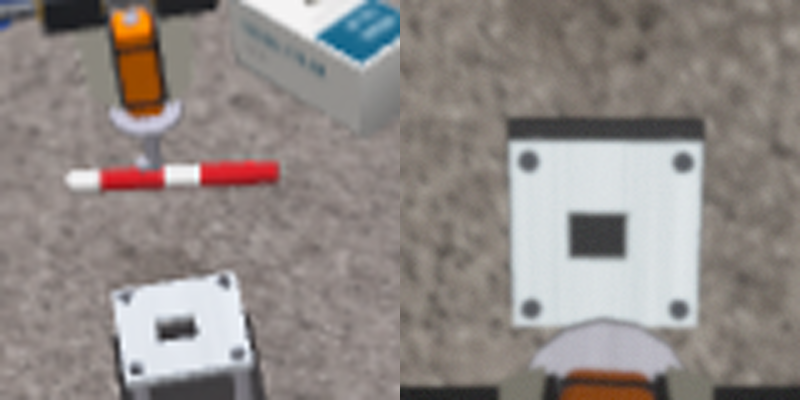

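The scene crop shows the lifted foot pointing image-left, which is azimuth of about 159°, towards the robot. In the wrist crop the stand opening is centred near (319,183) in full-image pixels, about 3 mm to the foot side of the plate centre, as the text says. Next I'll go over to the tray and turn the hook to the cabinet's yaw.

Call:
drive_tool(steps=[[1, 3, -18, 0, 0.012], [1, 6, -36, 0, 0.012], [1, 6, -36, 0, 0.012], [1, 6, -36, 0, 0.012], [1, 6, -36, 0, 0.012], [1, 6, -36, 0, 0.012], [1, 6, -36, 0, 0.012], [1, 7, -36, 0, 0.012], [1, 7, -36, 0, 0.012], [1, 7, -36, 0, 0.01], [1, 6, -34, 0, 0], [1, 0, 0, 0, 0], [1, 0, 0, 0, 0], [1, 0, 0, 0, 0]])

```text
clock: 6.35
position: [0.5839, -0.1249, 0.2057]
ee_rot: [-2.48, -1.926, 0.001]
force: [0.0, -0.4, -1.1]
width: 0.198
gripper_force: 35.0
```

Run:
```python
from h import *
import pickle
d=cam('wrist','w2.png'); o=observe(); print(o['clock'],o['position'],R.from_rotvec(o['ee_rot']).as_matrix().round(3).tolist(),o['force'])
pickle.dump(d,open('w2.pkl','wb')); D=pickle.load(open('d0.pkl','rb')); T=D['top']
hsv=cv2.cvtColor(d['image'],cv2.COLOR_RGB2HSV); m=cv2.inRange(hsv,(105,110,50),(125,255,255))
c,h=cv2.findContours(m,cv2.RETR_CCOMP,cv2.CHAIN_APPROX_NONE)
for i,k in enumerate(c):
    if h[0][i][3]>=0 and cv2.contourArea(k)>100:
        e=cv2.fitEllipse(k); M=k.reshape(-1,2); print(cv2.contourArea(k),e,M.min(0),M.max(0),onz(d,*e[0],.047),tri((d,*e[0]),(T,367,185.5)),tri((d,*e[0]),(D['scene'],353.5,238.5)))
    elif h[0][i][3]<0 and cv2.contourArea(k)>300: print('blue',cv2.contourArea(k),cv2.boundingRect(k))
```

```text
6.4 [ 0.5840207  -0.1241111   0.20603863] [[0.246, 0.969, -0.001], [0.969, -0.246, 0.001], [0.001, -0.002, -1.0]] [-0.29859452  0.13852568 -1.75020654]
blue 1891.0 (394, 68, 29, 107)
blue 3796.5 (303, 36, 60, 162)
491.0 ((325.0062561035156, 121.10895538330078), (24.440309524536133, 25.676910400390625), 178.79136657714844) [313 108] [337 134] [ 0.6024309  -0.06458381  0.047     ] (array([ 0.60221003, -0.06486228,  0.05097755]), np.float64(0.0009205744961563784)) (array([ 0.60181801, -0.06397475,  0.04918298]), np.float64(0.0016344150018611202))
```

View pics/w2.png

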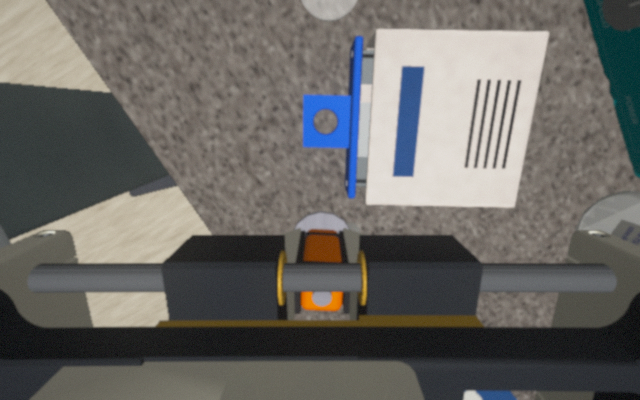

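Run:
```python
from h import *
import pickle
d=pickle.load(open('w2.pkl','rb')); print('handle top',onz(d,322,298,.251))
a,b=onz(d,377,30,.066),onz(d,367,205,.066); e=a-b; print(np.linalg.norm(e),np.degrees(np.arctan2(e[1],e[0]))-90)
```

```text
handle top [ 0.58369665 -0.12744078  0.251     ]
0.15853664634259296 -15.156547533339946
```

Call:
drive_tool(steps=[[1, 7, 20, 0, 0], [1, 7, 20, -10, 0], [1, 7, 19, -20, 0], [1, 0, 0, -30, 0], [1, 0, 0, -20, 0], [1, 0, 0, -10, 0], [1, 0, 0, 0, 0], [1, 0, 0, 0, 0], [1, 0, 0, 0, 0]])

```text
clock: 7.15
position: [0.6064, -0.0662, 0.1182]
ee_rot: [2.48, 1.927, 0.003]
force: [0.5, -0.1, -1.2]
width: 0.197
gripper_force: 35.0
```

Call:
drive_tool(steps=[[1, -1, 2, -5, 0], [1, 0, 0, -5, 0], [1, 0, 0, -5, 0], [1, 0, 0, -2, 0], [1, 0, 0, -2, 0], [1, 0, 0, -1, 0], [1, 0, 0, -1, 0], [1, 0, 0, -1, 0], [1, 0, 0, -1, 0], [1, 0, 0, 0, 0]])

```text
clock: 7.98
position: [0.6044, -0.0645, 0.0936]
ee_rot: [-2.481, -1.927, 0.0]
force: [-0.3, -0.2, -1.6]
width: 0.202
gripper_force: 35.0
```

Call:
drive_tool(steps=[[1, 0, 0, -1, 0], [1, 0, 0, -1, 0], [1, 0, 0, -1, 0], [1, 0, 0, 0, 0]])

```text
clock: 8.32
position: [0.6044, -0.0645, 0.0905]
ee_rot: [-2.481, -1.927, 0.0]
force: [0.4, 0.3, -1.6]
width: 0.203
gripper_force: 35.0
```

Call:
drive_tool(steps=[[1, 0, 0, -3, 0], [1, 0, 0, -3, 0], [1, 0, 0, -3, 0], [1, 0, 0, -3, 0], [1, 0, 0, -3, 0], [1, 0, 0, 0, 0], [1, 0, 0, 0, 0]])

```text
clock: 8.9
position: [0.6043, -0.0645, 0.0755]
ee_rot: [-2.481, -1.927, 0.001]
force: [-1.4, -0.1, -0.9]
width: 0.201
gripper_force: 35.0
```

Run:
```python
from h import *
o=observe(); print(o['clock'],o['position'],o['force'])
s=cam('scene');w=cam('wrist')
a=cv2.resize(s['image'][200:280,315:395],None,fx=5,fy=5,interpolation=2)
b=cv2.resize(w['image'][100:240,250:390],(400,400),interpolation=2)
cv2.imwrite('pics/in.png',np.hstack([a,b])[:,:,::-1])
```

```text
8.9 [ 0.6042941  -0.06446685  0.07545588] [-1.40294495 -0.14278494 -0.93773588]
```

View pics/in.png

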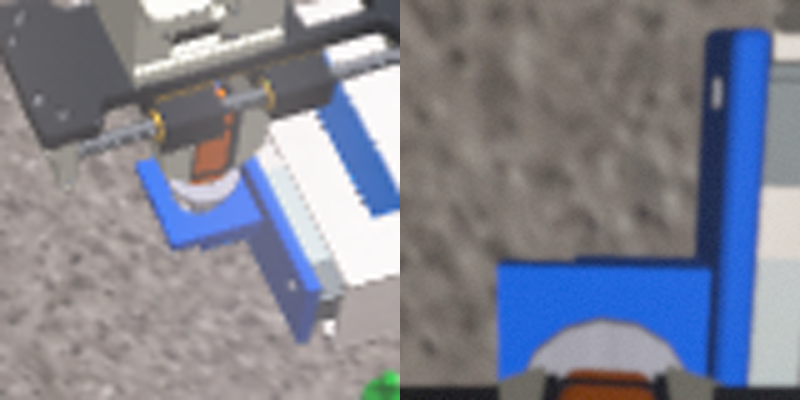

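The foot is through the hole: the collar sits above the tab and the shank enters it. Now I'll pull gently.

Call:
drive_tool(steps=[[1, -2, 0.5, 0, 0], [1, -2, 0.5, 0, 0], [1, -2, 0.5, 0, 0], [1, -2, 0.5, 0, 0], [1, -2, 0.5, 0, 0], [1, -2, 0.5, 0, 0], [1, -2, 0.5, 0, 0], [1, -2, 0.5, 0, 0], [1, -2, 0.5, 0, 0], [1, -2, 0.5, 0, 0]])

```text
clock: 9.83
position: [0.5844, -0.0593, 0.0758]
ee_rot: [2.481, 1.927, 0.0]
force: [1.1, 0.6, -1.0]
width: 0.2
gripper_force: 35.0
```

Call:
drive_tool(steps=[[1, -2, 0.5, 0, 0], [1, -2, 0.5, 0, 0], [1, -2, 0.5, 0, 0], [1, -2, 0.5, 0, 0], [1, -2, 0.5, 0, 0], [1, -2, 0.5, 0, 0], [1, -2, 0.5, 0, 0], [1, -2, 0.5, 0, 0], [1, -2, 0.5, 0, 0], [1, -2, 0.5, 0, 0]])

```text
clock: 10.67
position: [0.5643, -0.0545, 0.0757]
ee_rot: [2.481, 1.927, 0.0]
force: [1.9, 1.5, -0.9]
width: 0.199
gripper_force: 35.0
```

Call:
drive_tool(steps=[[1, -1.5, 0.4, 0, 0], [1, -1.5, 0.4, 0, 0], [1, -1.5, 0.4, 0, 0], [1, -1.5, 0.4, 0, 0], [1, -1.5, 0.4, 0, 0], [1, -1.5, 0.4, 0, 0], [1, -1.5, 0.4, 0, 0], [1, -1.5, 0.4, 0, 0]])

```text
clock: 11.33
position: [0.5523, -0.0513, 0.0757]
ee_rot: [2.481, 1.927, 0.0]
force: [1.2, 0.8, -1.2]
width: 0.197
gripper_force: 35.0
```

Call:
drive_tool(steps=[[1, -1, 0.25, 0, 0], [1, -1, 0.25, 0, 0], [1, 0, 0, 0, 0]])

```text
clock: 11.58
position: [0.5502, -0.0508, 0.0757]
ee_rot: [-2.481, -1.927, 0.0]
force: [1.1, 0.3, -1.5]
width: 0.204
gripper_force: 35.0
```

Call:
drive_tool(steps=[[1, -1, 0.25, 0, 0], [1, -1, 0.25, 0, 0], [1, 0, 0, 0, 0]])

```text
clock: 11.83
position: [0.5482, -0.0503, 0.0757]
ee_rot: [-2.481, -1.927, 0.0]
force: [0.7, -0.6, -1.3]
width: 0.202
gripper_force: 35.0
```

Call:
drive_tool(steps=[[1, -1, 0.25, 0, 0], [1, -1, 0.25, 0, 0], [1, 0, 0, 0, 0]])

```text
clock: 12.08
position: [0.5462, -0.0497, 0.0757]
ee_rot: [-2.481, -1.927, 0.0]
force: [0.4, -1.5, -0.3]
width: 0.197
gripper_force: 35.0
```

Call:
drive_tool(steps=[[1, -0.8, 0.2, 0, 0], [1, -0.8, 0.2, 0, 0], [1, -0.8, 0.2, 0, 0], [1, 0, 0, 0, 0]])

```text
clock: 12.42
position: [0.5439, -0.0492, 0.0757]
ee_rot: [-2.481, -1.927, 0.0]
force: [0.4, 0.4, -1.2]
width: 0.201
gripper_force: 35.0
```

Call:
drive_tool(steps=[[1, -0.8, 0.2, 0, 0], [1, -0.8, 0.2, 0, 0], [1, -0.8, 0.2, 0, 0], [1, 0, 0, 0, 0]])

```text
clock: 12.75
position: [0.5415, -0.0485, 0.0757]
ee_rot: [-2.481, -1.927, 0.0]
force: [0.0, 0.3, -0.6]
width: 0.199
gripper_force: 35.0
```

Run:
```python
from h import *
import pickle
D=pickle.load(open('d0.pkl','rb')); t=cam('top')
def f(d,lab):
    hsv=cv2.cvtColor(d['image'],cv2.COLOR_RGB2HSV); m=cv2.inRange(hsv,(105,120,50),(125,255,255)); m[:150]=0;m[250:]=0;m[:,:330]=0;m[:,:]*=1;m[:,420:]=0
    y,x=np.nonzero(m)
    P=np.array([onz(d,a,b,.062)[:2] for a,b in zip(x,y)]); u=P@np.array([.969,-.246]); v=P@np.array([.246,.969])
    e=np.abs(v-np.median(v))
    for k in (1,): print(lab,len(x),np.percentile(u,[1,5,50,95,99]).round(4), np.percentile(v,[1,99]).round(4))
f(D['top'],'before'); f(t,'now')
w=cam('wrist','w3.png')
hs=cv2.cvtColor(w['image'],cv2.COLOR_RGB2HSV); m=cv2.inRange(hs,(105,110,50),(125,255,255)); r=m[120,:]; x=np.nonzero(r)[0]; print(x.min() if len(x) else None,x.max() if len(x) else None,np.array2string(x))
for a in (x.min(),x.max()): print(onz(w,a,120,.062)@np.array([.969,-.246,0]))
```

```text
before 735 [0.576  0.5799 0.6212 0.6824 0.6851] [0.0171 0.1541]
now 88 [0.5631 0.5638 0.5702 0.5764 0.5772] [0.1164 0.1595]
372 397 [372 373 374 375 376 377 378 379 380 381 382 383 384 385 386 387 388 389
 390 391 392 393 394 395 396 397]
0.5640567695605895
0.5775304748277487
```

Call:
drive_tool(steps=[[1, -0.8, 0.2, 0, 0], [1, -0.8, 0.2, 0, 0], [1, -0.8, 0.2, 0, 0], [1, 0, 0, 0, 0]])

```text
clock: 13.18
position: [0.5391, -0.048, 0.0757]
ee_rot: [-2.481, -1.927, 0.0]
force: [0.5, -0.7, -1.6]
width: 0.198
gripper_force: 35.0
```

Call:
drive_tool(steps=[[1, -0.8, 0.2, 0, 0], [1, -0.8, 0.2, 0, 0], [1, -0.8, 0.2, 0, 0], [1, 0, 0, 0, 0]])

```text
clock: 13.52
position: [0.5373, -0.0475, 0.0759]
ee_rot: [2.481, 1.927, 0.001]
force: [3.1, -0.3, -2.6]
width: 0.199
gripper_force: 35.0
```

Call:
drive_tool(steps=[[1, 0, 0, 0, 0], [1, 0, 0, 0, 0]])

```text
clock: 13.68
position: [0.5373, -0.0475, 0.0759]
ee_rot: [2.481, 1.927, 0.001]
force: [4.5, -0.9, -3.0]
width: 0.198
gripper_force: 35.0
```

Call:
drive_tool(steps=[[1, -0.4, 0.1, 0, 0], [1, -0.4, 0.1, 0, 0], [1, 0, 0, 0, 0], [1, 0, 0, 0, 0]])

```text
clock: 14.02
position: [0.5367, -0.0473, 0.0759]
ee_rot: [2.481, 1.927, 0.001]
force: [4.9, -0.3, -3.9]
width: 0.198
gripper_force: 35.0
```

Call:
drive_tool(steps=[[1, -0.4, 0.1, 0, 0], [1, -0.2, 0, 0, 0], [1, 0, 0, 0, 0], [1, 0, 0, 0, 0], [1, 0, 0, 0, 0]])

```text
clock: 14.43
position: [0.5363, -0.0472, 0.0759]
ee_rot: [2.48, 1.926, 0.002]
force: [4.9, -1.7, -4.4]
width: 0.203
gripper_force: 35.0
```

Call:
drive_tool(steps=[[1, 0, 0, 0, 0], [1, 0, 0, 0, 0], [1, 0, 0, 0, 0], [1, 0, 0, 0, 0], [1, 0, 0, 0, 0], [1, 0, 0, 0, 0], [1, 0, 0, 0, 0], [1, 0, 0, 0, 0], [1, 0, 0, 0, 0], [1, 0, 0, 0, 0], [1, 0, 0, 0, 0]])

```text
clock: 15.35
position: [0.5363, -0.0472, 0.0759]
ee_rot: [2.481, 1.926, 0.002]
force: [6.0, -1.0, -4.7]
width: 0.203
gripper_force: 35.0
```

Call:
drive_tool(steps=[[1, 1, -0.25, 0, 0], [1, 1, -0.25, 0, 0], [1, 1.5, -0.4, 0, 0], [1, 1.5, -0.4, 0, 0], [1, 1.5, -0.4, 0, 0], [1, 1.5, -0.4, 0, 0], [1, 1.5, -0.4, 0, 0], [1, 1.5, -0.4, 0, 0], [1, 0, 0, 0, 0], [1, 0, 0, 0, 0]])

```text
clock: 16.18
position: [0.5465, -0.05, 0.0757]
ee_rot: [-2.481, -1.927, 0.0]
force: [0.1, -0.1, -0.9]
width: 0.199
gripper_force: 35.0
```

Call:
drive_tool(steps=[[1, 0, 0, 1, 0], [1, 0, 0, 1, 0], [1, 0, 0, 1, 0], [1, 0, 0, 1, 0], [1, 0, 0, 1, 0], [1, 0, 0, 1, 0], [1, 0, 0, 0, 0]])

```text
clock: 16.77
position: [0.5466, -0.05, 0.082]
ee_rot: [2.481, 1.927, 0.0]
force: [0.5, -0.2, -0.4]
width: 0.195
gripper_force: 35.0
```

Call:
drive_tool(steps=[[1, 0, 0, 0.7, 0], [1, 0, 0, 0.7, 0], [1, 0, 0, 0.7, 0], [1, 0, 0, 0.7, 0], [1, 0, 0, 0.7, 0], [1, 0, 0, 0.7, 0], [1, 0, 0, 0, 0]])

```text
clock: 17.35
position: [0.5466, -0.05, 0.0861]
ee_rot: [2.481, 1.927, 0.0]
force: [-0.4, -1.4, -1.4]
width: 0.198
gripper_force: 35.0
```

Call:
drive_tool(steps=[[1, 0, 0, 0.7, 0], [1, 0, 0, 0.7, 0], [1, 0, 0, 0, 0]])

```text
clock: 17.6
position: [0.5466, -0.05, 0.0875]
ee_rot: [2.481, 1.927, 0.0]
force: [0.6, 0.3, -0.6]
width: 0.2
gripper_force: 35.0
```

Call:
drive_tool(steps=[[1, 0, 0, 2, 0], [1, 0, 0, 2, 0], [1, 0, 0, 2, 0], [1, 0, 0, 3, 0], [1, 0, 0, 3, 0], [1, 0, 0, 3, 0]])

```text
clock: 18.1
position: [0.5465, -0.05, 0.1028]
ee_rot: [2.481, 1.927, 0.0]
force: [0.5, 0.6, -1.1]
width: 0.197
gripper_force: 35.0
```

Call:
drive_tool(steps=[[1, 0, 0, 8, 0], [1, 0, 0, 15, 0], [1, 0, 0, 25, 0], [1, 0, 0, 25, 0], [1, 0, 0, 25, 0], [1, 0, 0, 7, 0], [1, 0, 0, 0, 0]])

```text
clock: 18.68
position: [0.5478, -0.0498, 0.21]
ee_rot: [2.479, 1.925, 0.005]
force: [0.4, 0.1, -1.5]
width: 0.2
gripper_force: 35.0
```

Run:
```python
from h import *
o=observe(); print(o['clock'],o['position'],o['force'],o['width'])
s=cam('scene');w=cam('wrist')
a=cv2.resize(s['image'][165:275,300:410],(400,400),interpolation=2)
b=cv2.resize(w['image'][0:320,160:480],(400,400),interpolation=2)
cv2.imwrite('pics/out.png',np.hstack([a,b])[:,:,::-1])
W=w; m=cv2.inRange(cv2.cvtColor(w['image'],cv2.COLOR_RGB2HSV),(3,100,60),(22,255,255)); m[200:]=m[200:]; m[:, :300]=0; m[:,345:]=0; m[:225]=0;m[320:]=0
y,x=np.nonzero(m); print('orange',x.min(),x.max(),y.min(),y.max(),x.mean())
```

```text
18.6833 [ 0.5478182  -0.04984331  0.20995504] [ 0.3687774   0.0925571  -1.51941297] 0.19967927737175317
orange 300 343 230 311 321.99182242990656
```

View pics/out.png

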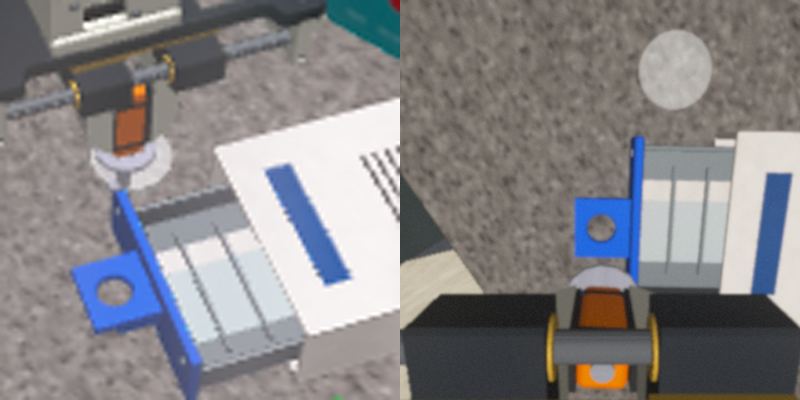

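The tray is well out and free. The hook hangs upright at the handle's original grip, so I'll return by the reverse displacement.

Call:
drive_tool(steps=[[1, -2, 15, 0, -0.012], [1, -3, 30, 0, -0.012], [1, -3, 30, 0, -0.012], [1, -3, 35, 0, -0.012], [1, -3, 35, 0, -0.012], [1, -3, 35, 0, -0.012], [1, -3, 35, 0, -0.012], [1, -3, 35, 0, -0.012], [1, -3, 30, 0, -0.012], [1, -2, 20.5, 0, -0.01], [1, 0, 0, 0, 0], [1, 0, 0, 0, 0], [1, 0, 0, 0, 0], [1, 0, 0, 0, 0]])

```text
clock: 19.95
position: [0.5186, 0.2486, 0.2064]
ee_rot: [2.592, 1.775, -0.003]
force: [1.5, 0.6, -0.8]
width: 0.199
gripper_force: 35.0
```

Call:
drive_tool(steps=[[1, 0, 0, -20, 0], [1, 0, 0, -25, 0], [1, 0, 0, -25, 0], [1, 0, 0, -20, 0], [1, 0, 0, -10, 0], [1, 0, 0, 0, 0], [1, 0, 0, 0, 0], [1, 0, 0, 0, 0]])

```text
clock: 20.62
position: [0.5193, 0.2507, 0.1086]
ee_rot: [2.591, 1.776, 0.003]
force: [-0.5, -0.0, 0.1]
width: 0.202
gripper_force: 35.0
```

Call:
drive_tool(steps=[[1, -0.6, 0, -5, 0], [1, 0, 0, -3, 0], [1, 0, 0, -3, 0], [1, 0, 0, -2, 0], [1, 0, 0, -2, 0], [1, 0, 0, -2, 0], [1, 0, 0, -2, 0], [1, 0, 0, -2, 0], [1, 0, 0, 0, 0]])

```text
clock: 21.37
position: [0.5177, 0.2504, 0.0859]
ee_rot: [-2.59, -1.777, 0.001]
force: [-0.3, 0.3, -0.9]
width: 0.197
gripper_force: 35.0
```

Call:
drive_tool(steps=[[1, 0, 0, -2, 0], [1, 0, 0, -2, 0], [1, 0, 0, -2, 0], [1, 0, 0, 0, 0]])

```text
clock: 21.7
position: [0.5177, 0.2503, 0.0799]
ee_rot: [2.59, 1.777, -0.001]
force: [-0.3, -0.5, -0.9]
width: 0.195
gripper_force: 35.0
```

Call:
drive_tool(steps=[[1, 0, 0, -4, 0], [1, 0, 0, -4, 0], [1, 0, 0, -4, 0], [1, 0, 0, -4, 0], [1, 0, 0, -3, 0], [1, 0, 0, -2, 0], [1, 0, 0, -1, 0], [1, 0, 0, 0, 0], [1, 0, 0, 0, 0]])

```text
clock: 22.45
position: [0.5179, 0.2506, 0.0584]
ee_rot: [2.59, 1.777, 0.0]
force: [-0.5, -0.2, -0.1]
width: 0.2
gripper_force: 35.0
```

Call:
drive_tool(steps=[[1, 0, 0, -0.5, 0], [1, 0, 0, -0.5, 0], [1, 0, 0, 0, 0], [1, 0, 0, 0, 0]])

```text
clock: 22.78
position: [0.5179, 0.2505, 0.0574]
ee_rot: [2.59, 1.777, 0.0]
force: [0.4, 0.8, -0.6]
width: 0.197
gripper_force: 35.0
```

Now about 1 mm above seated or less; I'll release with gentle opening and rise.

Call:
drive_tool(steps=[[1, 0, 0, -0.6, 0], [1, 0, 0, 0, 0], [0.75, 0, 0, 0, 0], [0.7, 0, 0, 0, 0], [0.5, 0, 0, 0, 0], [0.2, 0, 0, 0, 0], [0, 0, 0, 0, 0], [0, 0, 0, 0, 0], [0, 0, 0, 0, 0], [0, 0, 0, 0, 0], [0, 0, 0, 0, 0], [0, 0, 0, 0, 0]], grip_force=10)

```text
clock: 23.78
position: [0.5179, 0.2505, 0.0568]
ee_rot: [2.59, 1.777, 0.0]
force: [0.6, -0.0, -0.4]
width: 0.835
gripper_force: 0.0
```

Call:
drive_tool(steps=[[0, 0, 0, 5, 0], [0, 0, 0, 15, 0], [0, 0, 0, 25, 0], [0, 0, 0, 30, 0], [0, 0, 0, 30, 0], [0, 0, 0, 30, 0], [0, 0, 0, 30, 0], [0, 0, 0, 0, 0], [0, 0, 0, 0, 0], [0, 0, 0, 0, 0], [0, 0, 0, 0, 0]])

```text
clock: 24.7
position: [0.5173, 0.2499, 0.2207]
ee_rot: [-2.59, -1.777, 0.003]
force: [-0.2, 1.0, -0.9]
width: 0.998
gripper_force: 0.0
```

Run:
```python
from h import *
o=observe(); print(o['clock'],o['position'],o['force'],o['width'])
s=cam('scene');w=cam('wrist')
a=cv2.resize(s['image'][140:300,240:400],(400,400),interpolation=2)
b=cv2.resize(w['image'][120:230,268:378],(400,400),interpolation=2)
cv2.imwrite('pics/end.png',np.hstack([a,b])[:,:,::-1])
```

```text
24.7 [0.51729029 0.2499443  0.22067345] [-0.19155551  0.96303489 -0.94651324] 0.998016389871799
```

View pics/end.png

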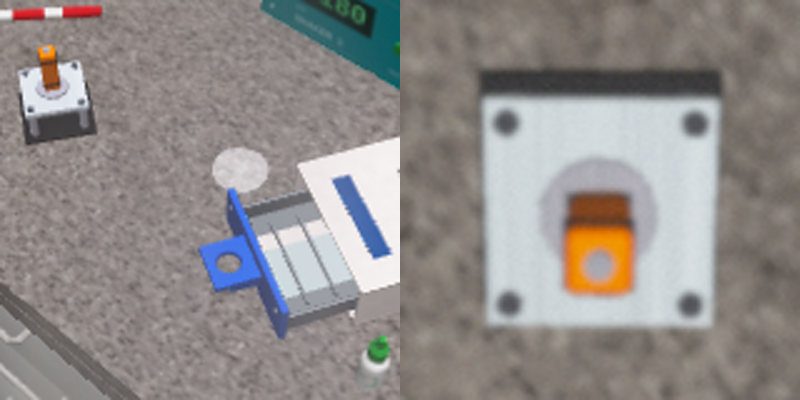

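The hook is upright in its stand with the collar flat and centred on the plate, as it was at the start. The tray is out, and the dish, bottle and marker have not moved.

```bash
python3 -c "
from cell import arm
print(arm.sign_off())"
```

```text
the job is handed in; nothing more can be done
None
```

I pulled the tray out to its stop, held it there at about 6 N for over a second, left it out, put the hook back upright in its stand, and handed the job in at about 25 s; no verdict was returned.

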